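Third hand at the block holder

TASK

Lift the taller of the two cast specimen blocks out of its mould, stand it upright just on or barely above the middle of the holder's bed, lengthwise, and push its end squarely against the sprung stop plate with a steady 10 N or so (the plate's pointer then stands beside the light strip on the scale rail; do not drive the plate to the end of its travel). Finish while still gripping the block and pushing it like this, as a third hand for the technician who will tighten the clamp screw. Leave the shorter block in its cavity and everything else on the bench where it is.

Things in the scene. Friction and masses are not known exactly. Their poses are not given: they have to be found in the camera images.
- tall_block: Part to handle, loose, 63 to 126 g: cast block 48 mm high. Resin foot 56 (x) x 28 (y) x 20 high; on it a white grip 56 x 22 (y) x 28 high, ends flush with the foot. Origin: centre of underside, z up. Both x ends are flat and alike; either may go against the stop. Starts in either cavity of the mould; the grip then stands 26 to 54 mm above the bench. Grip it across its 22 mm (along y).
- short_block: The other cast block, same foot and materials and outline but the white grip only 8 mm high (28 mm in all). In the mould's other cavity. Leave it there. Origin: centre of the underside.
- mould: Fixed aluminium casting mould, 100 (x) x 170 (y) x 24 high, with two rectangular cavities at y = +40 and -40 mm, each 58 x 30 and 18 deep, floor 6 mm above the bench (1 mm play all round a block, whose x lies along the mould's x). Left or right on the bench, place and yaw vary. Origin: centre of underside.
- holder: Fixed block holder, place and yaw vary. Base x -60 to 130, y +-62, 12 high (mm); bright bed on it, x -50 to 60, y +-25, top 20 above the bench. Origin: on the bench under the bed's middle; x points along the bed to the stop plate, roughly away from the robot. Spring housing x 89 to 123, 56 high; clamp screw and post at y -38 to -90, 45 high; scale rail with light strip at y 41 to 53, 27 high.
- bed (a point): Middle of the bed's top face, 20 mm above the bench; axes as the holder's.
- stop_face (a point): Centre of the front face of the sprung stop plate; moves with it. The plate is aluminium, upright, 46 wide (y), 42 high from 1 mm above the bed, 10 thick; at rest its front face is at x = 34 mm of the holder and this point 42 mm above the bench. Axes as the holder's; push towards +x.
- stop (a joint): How far the stop plate has been pushed in, m: 0 at rest, end of travel at 0.022. Spring with preload: the push is 2 N as it starts to move, plus 800 N/m (10 N at 0.010; 7 N at 0.006, 13 N at 0.014). A thin pointer on the plate stands beside the light strip for 7 to 13 N.
- jar: Bystander, leave alone: small jar with white lid, 44 diameter x 62 high, loose, between mould and holder. Origin: centre of underside, as for all below.
- slide_box: Bystander, leave alone: grey slide box 85 x 32 x 36 high, loose, between mould and holder, nearer the robot.
- tube_rack: Bystander, leave alone: white rack 70 x 210 x 45 with capped blood tubes to 96 mm high, loose, at the far side.
- dish: Bystander, leave alone: steel dish, 90 diameter x 30 high, loose, at the far side.
- driver: Bystander, leave alone: screwdriver with black handle, lying at the right.
- stain_rack: Bystander, leave alone: steel staining tray 60 x 90 x 45 high with compartments, loose, far right.
- tissue_box: Bystander, leave alone: cardboard box 120 x 220 x 70 high, loose, at the left.
Things that resemble listed ones, but are neither listed nor needed, are in the scene too. Leave any pink look-alike of the short_block alone. Of the things that look like the holder, the larger one is meant.

How it is judged (in metres and radians):
On the way:
1. the tall block is lifted clear of the mould in the gripper (z of tall_block in the frame of mould above 0.028 m and contact force between the fingers and tall_block above 3 N), for 0.1 s.
At the end, for the whole second after the job is handed in: Tall block still gripped, at rest, pressed on the stop plate with 7 to 13 N (plate still, pushed in 5.5 to 14.5 mm); underside at most 8 mm above the bed, within 10 mm of its middle line, upright and lengthwise within 0.12 rad; short block still in its cavity (contact force between tall_block and stop between 7 and 13 N and value of joint stop between 0.0055 and 0.0145 m and contact force between the fingers and tall_block above 3 N and linear speed of tall_block below 0.01 m/s and velocity of joint stop between -0.01 and 0.01 m/s and z of tall_block in the frame of bed between -0.003 and 0.008 m and y of tall_block in the frame of bed between -0.01 and 0.01 m and angle between tall_block's own z axis and vertical below 0.12 rad and angle between the x axis of tall_block and the x axis of holder, either way round below 0.12 rad and z of short_block in the frame of mould below 0.01 m); the arm keeps its last pose, push and grip.
It fails at once if the stop plate is driven to the end of its travel (value of joint stop above 0.0205 m).
It fails at once if the short block is taken out of its cavity or pulled about (distance of short_block from where it was at the start of the episode above 0.015 m).
It fails at once if a bystander is pushed more than 25 mm or knocked over (distance of any of jar, slide_box, tube_rack, dish, driver, stain_rack, tissue_box from where it was at the start of the episode above 0.025 m or angle between any of jar, slide_box, tube_rack, dish, stain_rack, tissue_box's own z axis and vertical above 0.5 rad).
It also fails if it takes over 42 s, if anything falls off the work surface, if the arm or the gripper's body presses on something with over 40 N, if the wrist force passes 120 N, or if a joint passes its speed limit or range.

ROBOT

A 6-joint arm with a two-finger parallel gripper is mounted at the origin on the work surface. World frame = base frame: x ahead of the robot, y to its left, z up, the work surface at z = 0. Lengths are in mm, angles in rad, forces in N, time in s.
With the tool pointing down it reaches from about 350 to 975 mm from the base axis. Payload 7.1 kg.
Tool frame: the origin (TCP) lies at the very end of the fingers, on their centre line; the grasp point (between the pads) lies 19 mm behind it; z points along the fingers, y is the line along which they close (so a half turn about z gives the same grasp; the last joint's range is limited). The gripper opens to 88 mm and grips with 3 to 60 N. Pads are 20 mm wide; open, the fingers measure 115 mm over their backs; the gripper's body (75 mm by 178 mm) begins 61 mm behind the grasp point.
Start: joints at [-1.367, 0.423, 1.63, -0, 1.089, -0.019], TCP at [138.12, -609.531, 222.675] pointing down, gripper open.
Joint ranges: [-3, 3], [-0.9, 2.11], [0.09, 2.58], [-1.31, 4.45], [0.11, 2.69], [-2.54, 2.54]. Speed limits (rad/s): [2.39, 2.39, 3.01, 3.14, 3.14, 3.14].

INTERFACE

Orientations are given as a rotation vector (axis times angle).
In Python, from rig import manip, viewer, nets gives the robot as it stands. The module is installed in compiled form; this text tells all that it offers.
- The arm moves only by the tool apply_moves, never from a script. Its argument "commands" is a list that holds one entry, the list of rows, each a list of 5 numbers: the closure, from 0 (fully open) to 1 (shut), then the shift along the tool's x, y, z each as a share of 150 mm, from -1 to 1, then the turn about the tool's z as a share of pi rad, from -1 to 1. In form: [[[jaw, tx, ty, tz, turn], ...]]. A call has 1 to 8 rows; each row is the pose to reach, as a shift and turn from the pose commanded when the call began, along the tool's axes at that moment, turning the shorter way round; what a row does not reach only later rows make up. A row lasts 1/8 s, in which the tool goes at most 62.5 mm and 10.7 degrees, less where a joint would pass 70% of its speed; a pose out of reach is approached as far as the arm can. A call with a number of a shift or a turn outside -1 to 1 is refused whole. A call with a gripper value outside its range is refused whole. The fingers move at their own pace and stop on an object; the grip force is fixed at half the most. Time passes only in rows, so rows that repeat a pose let the fingers close. It gives the time, the measured TCP pose, the force, the opening and the grip force at its end, in the units of the state.
- manip.observe(): the state, without advancing time (a new reading comes with each control period).
- viewer.snapshot(name): name is "scene" or "top" or "wrist"; returns (picture, depth): 480x640x3 uint8, red, green, blue; 480x640 float32, mm along the optical axis (not along the pixel's ray), 0 where there is no reading.
- viewer.camera_info(name): a dict with "camera_matrix" (3x3 intrinsics, pixels), "rvec" (rotation vector, rad) and "tvec" (3), from world to camera coordinates, as OpenCV has them. Camera axes: x right, y down, z forward; pixel columns grow to the right and rows downward; lengths in mm; the calibration is good to about 2 mm. A picture is of the moment at which its call begins: read the wrist's pose just before it. camera_info takes no time and is no camera call; for the wrist camera it gives the pose at the moment of the call.
- manip.close_job(): hands the job in; it is judged then, once.
Trained networks look in the newest picture that a camera, given by its name, has taken for a name from the list of things; names that differ only in an ending like _2 or _b are one class to them, and where a whole thing is asked for, a point or a joint stands for the part that bears it (a point fixed in the world has none). Each returns a list of dicts, best first, with "score" (0 to 1); they miss things now and then, are a little off and sometimes report something else, mostly with a low value. They report only what shows in the picture. A call takes as long as a camera call. They do not tell look-alikes from the thing itself.
- nets.boxes_of(camera, query): "point" ([x, y, z] in mm, in the coordinates of the camera as it stood for that picture, good to about 4 mm: the middle of the surface that is visible of it).
- nets.pinpoint(camera, query): "point" ([x, y, z] in mm, in the coordinates of the camera as it stood for that picture, good to about 4 mm: a listed point, or the origin of a listed thing).
The state is a dict: "t": time; "q": joint angles; "joint_velocities": joint speeds; "tau": joint torques, N m; "tool_pos": TCP position; "ee_rot": TCP orientation; "contact_force": force on the tool from outside, world axes, zero at the start; "wrist_torque": the same for the moment, N m; "opening": finger opening in mm; "grasp_force": force on a finger pad.
Only numpy, scipy, OpenCV 4.12 (cv2) and the standard library are available. Lean on these libraries where they do the work, as an engineer would, in place of code of your own. Each camera call takes 0.05 s, during which the arm holds its last target. There are 200 camera calls.

## Working session

There is one attempt and no reset: what is moved stays moved. The work goes in short steps, Python scripts to look and compute and a tool call to move; the robot and the scene stay as the last step left them, time stands still between calls to the robot, and variables do not carry over. Pictures are saved under pics/ and viewed, at most 10 in all, crops included, and the job is handed in when it is done.

Besides the shell and the picture viewer there is one more tool, called after "Request:" as name(argument=value, ...), one argument or row to a line, values as JSON. apply_moves: Moves the arm, as the interface text tells. Its arguments: {"type":"object","properties":{"commands":{"type":"array"}},"required":["commands"]}

```bash
mkdir -p pics; cat > h.py <<'E'
import numpy as np, cv2
from rig import manip, viewer, nets
def cam(n):
    c=viewer.camera_info(n); K=np.array(c["camera_matrix"],float); R=cv2.Rodrigues(np.array(c["rvec"],float))[0]
    return K,R,np.array(c["tvec"],float).ravel()
def c2w(c,p): K,R,t=c; return R.T@(np.array(p,float)-t)
def world(c,depth):
    K,R,t=c; v,u=np.mgrid[:480,:640]; z=depth
    P=np.stack([(u-K[0,2])/K[0,0]*z,(v-K[1,2])/K[1,1]*z,z],-1)
    return (P-t)@R
def onplane(c,u,v,z):
    K,R,t=c; d=R.T@np.array([(u-K[0,2])/K[0,0],(v-K[1,2])/K[1,1],1]); o=-R.T@t
    return o+d*(z-o[2])/d[2]
def proj(c,p): K,R,t=c; q=K@(R@np.array(p,float)+t); return q[:2]/q[2]
E
python3 - <<'E'
from h import *
print(manip.observe())
for n in ("top","scene"):
    c=cam(n); im,d=viewer.snapshot(n); cv2.imwrite(f"pics/{n}0.png",im[:,:,::-1]); np.save(n+"0.npy",d)
    print(n,c[0].tolist(),(-c[1].T@c[2]).round(),c[1].round(2).tolist())
    for q in ("tall_block","short_block","mould","holder","bed","stop_face","jar","slide_box"):
        print(q,[(round(r["score"],2),c2w(c,r["point"]).round().tolist()) for r in nets.pinpoint(n,q)[:4]])
E
```

```text
{'t': 0.0, 'q': array([-1.36694721e+00,  4.23836455e-01,  1.63069618e+00,  1.19566139e-05,
        1.08857652e+00, -1.90227027e-02]), 'joint_velocities': array([-0.00052099,  0.00048849,  0.00122179,  0.00085147,  0.00067884,
       -0.00066591]), 'tau': array([-1.82964327e-04, -5.44615066e+01, -2.73664802e+01,  6.42064889e-02,
        2.25496525e-02, -1.51299600e-04]), 'tool_pos': array([ 138.04651966, -608.99421632,  221.90199847]), 'ee_rot': array([-3.12060606e+00, -3.49185423e-01,  2.03167010e-04]), 'contact_force': array([ 0.15764177, -0.3993296 ,  0.07771155]), 'wrist_torque': array([-0.02282753,  0.05115363, -0.00842469]), 'grasp_force': 0.0, 'opening': 87.76171219401142}
top [[624.9855885227397, 0.0, 338.4414518251646], [0.0, 624.9855885227397, 235.85425583560064], [0.0, 0.0, 1.0]] [ 452.   38. 1380.] [[-0.02, -1.0, 0.02], [-1.0, 0.02, -0.05], [0.05, -0.02, -1.0]]
tall_block [(0.58, [555.0, 248.0, 9.0]), (0.46, [527.0, 172.0, 6.0])]
short_block [(0.83, [373.0, 187.0, 0.0]), (0.64, [529.0, 174.0, 5.0])]
mould []
holder [(0.88, [535.0, -233.0, 1.0]), (0.86, [305.0, -209.0, -1.0
[... 171 characters left out ...]
0])]
slide_box [(0.6, [428.0, 0.0, 2.0])]
scene [[472.62897863856847, 0.0, 321.3072499600838], [0.0, 472.62897863856847, 244.94142163745695], [0.0, 0.0, 1.0]] [1544.  112.  914.] [[-0.07, 1.0, -0.02], [0.65, 0.03, -0.76], [-0.75, -0.07, -0.65]]
tall_block [(0.67, [554.0, 246.0, 7.0])]
short_block [(0.48, [374.0, 187.0, -1.0]), (0.43, [522.0, 174.0, 6.0])]
mould [(0.55, [540.0, 210.0, 0.0])]
holder [(0.81, [306.0, -205.0, 6.0]), (0.69, [538.0, -230.0, -1.0])]
bed [(0.65, [310.0, -208.0, 10.0]), (0.65, [554.0, 248.0, 6.0]), (0.62, [536.0, -230.0, 22.0])]
stop_face [(0.7, [572.0, -227.0, 44.0]), (0.61, [326.0, -203.0, 33.0])]
jar [(0.53, [575.0, 3.0, 1.0])]
slide_box [(0.65, [426.0, 4.0, 3.0])]
```

View pics/top0.png

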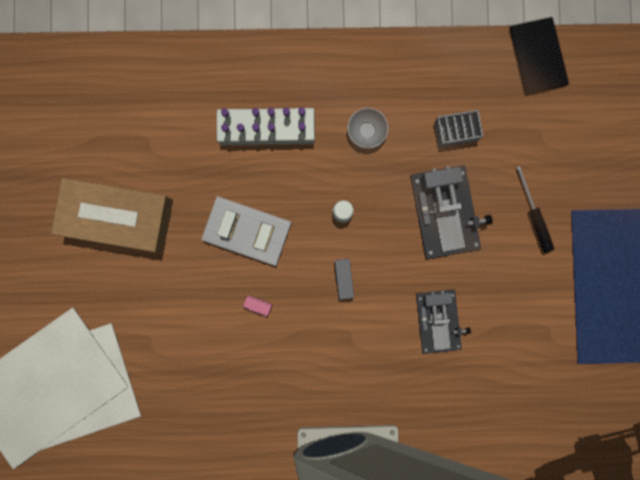

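```bash
python3 - <<'E'
from h import *
im=cv2.imread("pics/top0.png"); a=im[130:300,160:330]; b=im[130:300,400:570]
cv2.imwrite("pics/crop1.png",cv2.resize(np.hstack([a,b]),None,fx=2.3,fy=2.3,interpolation=cv2.INTER_CUBIC))
c=cam("top"); d=np.load("top0.npy"); W=world(c,d)
def rect(nm,x0,x1,y0,y1,z0,z1):
    m=(d>0)&(W[...,0]>x0)&(W[...,0]<x1)&(W[...,1]>y0)&(W[...,1]<y1)&(W[...,2]>z0)&(W[...,2]<z1)
    p=W[m]; r=cv2.minAreaRect(p[:,:2].astype(np.float32)); print(nm,m.sum(),"z",np.median(p[:,2]).round(1),r)
rect("mouldtop",440,640,100,320,18,29)
rect("tallgrip",500,610,205,290,46,62)
rect("short",480,580,140,205,30,40)
rect("bed",470,560,-260,-195,16,23)
rect("housing",600,680,-280,-180,50,60)
rect("plate",560,600,-270,-190,55,70)
rect("jar",530,620,-40,40,55,68)
rect("slide",380,480,-60,60,30,40)
E
```

```text
mouldtop 2787 z 24.1 ((538.990966796875, 210.8683319091797), (170.65997314453125, 100.04904174804688), 69.62115478515625)
tallgrip 290 z 54.3 ((552.6311645507812, 247.58059692382812), (24.065109252929688, 55.633766174316406), 69.8559341430664)
short 275 z 33.7 ((527.35546875, 173.3358917236328), (88.57589721679688, 56.176692962646484), 2.095047950744629)
bed 627 z 19.8 ((518.749267578125, -228.36451721191406), (82.435546875, 62.896759033203125), 1.5747650861740112)
housing 534 z 55.5 ((636.4323120117188, -218.5077667236328), (76.15475463867188, 58.39043045043945), 88.72248077392578)
plate 109 z 62.9 ((576.1724243164062, -226.4475860595703), (10.272601127624512, 45.584869384765625), 8.46073055267334)
jar 273 z 61.8 ((575.998291015625, -0.6224002838134766), (37.740272521972656, 39.06438446044922), 45.77912521362305)
slide 525 z 36.1 ((429.7530212402344, 0.6283092498779297), (84.93757629394531, 31.919965744018555), 5.5654144287109375)
```

View pics/crop1.png

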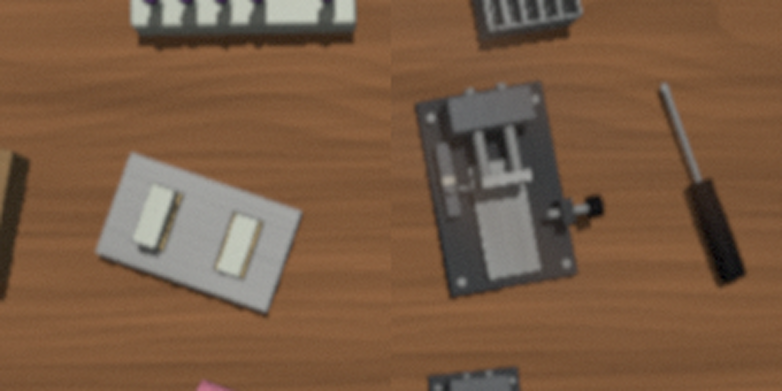

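```bash
python3 - <<'E'
from h import *
R=cv2.Rodrigues(manip.observe()["ee_rot"])[0]; print(R.round(3))
c=cam("wrist"); print(c[0].round(1).tolist(), (-c[1].T@c[2]).round(1)); print(c[1].round(2))
c=cam("top"); d=np.load("top0.npy"); W=world(c,d)
def sel(x0,x1,y0,y1,z0,z1):
    m=(d>0)&(W[...,0]>x0)&(W[...,0]<x1)&(W[...,1]>y0)&(W[...,1]<y1)&(W[...,2]>z0)&(W[...,2]<z1); return W[m]
for nm,a in dict(base=(440,700,-330,-140,7,15),base2=(440,700,-330,-140,7,70),housing=(600,680,-260,-180,52,58),bed=(440,562,-256,-202,18,22)).items():
    p=sel(*a); print(nm,len(p),cv2.minAreaRect(p[:,:2].astype(np.float32)))
E
```

```text
[[ 0.975  0.221  0.   ]
 [ 0.221 -0.975 -0.   ]
 [-0.     0.    -1.   ]]
[[371.9, 0.0, 321.7], [0.0, 371.9, 234.5], [0.0, 0.0, 1.0]] [ 209.3 -593.2  385.7]
[[ 0.22 -0.98  0.  ]
 [-0.94 -0.21  0.27]
 [-0.26 -0.06 -0.96]]
base 2130 ((569.2514038085938, -233.66761779785156), (258.9911193847656, 177.82505798339844), 1.824092984199524)
base2 4878 ((569.2514038085938, -233.66761779785156), (258.9911193847656, 177.82505798339844), 1.824092984199524)
housing 402 ((638.3860473632812, -217.83908081054688), (47.878082275390625, 77.26983642578125), 3.838853120803833)
bed 377 ((522.8350219726562, -229.4303436279297), (77.0975112915039, 53.229976654052734), 1.5186998844146729)
```

The taller block is in the mould's cavity at top-view pixel (228,224): its top is at z = 54. The short one at (263,237) has its top at z = 34. The pink look-alike is at (257,306), off the mould. The larger holder is at (445,212); the small copy is at (440,322). Next I move over the large holder for a wrist view.

Request:
apply_moves(
  commands=[
    [[0,0.25,-0.16,0,0],[0,0.5,-0.32,0,0],[0,0.75,-0.48,0,0],[0,0.99,-0.63,0,0]],
  ],
)

```text
t: 1.4
tool_pos: [263.0, -483.5, 222.8]
ee_rot: [3.122, 0.349, 0.0]
contact_force: [-0.2, 1.1, 1.2]
opening: 88.1
grasp_force: 0.0
```

Request:
apply_moves(
  commands=[
    [[0,0.33,-0.2,0,0],[0,0.66,-0.4,0,0],[0,0.99,-0.63,0,0.0]],
  ],
)

```text
t: 1.78
tool_pos: [387.3, -358.5, 223.0]
ee_rot: [3.121, 0.348, 0.001]
contact_force: [0.4, -0.6, -0.2]
opening: 88.0
grasp_force: 0.0
```

Request:
apply_moves(
  commands=[
    [[0,0.33,-0.2,0,0.01],[0,0.66,-0.4,0,0.02],[0,0.99,-0.63,0,0.03],[0,0.99,-0.63,0,0.03],[0,0.99,-0.63,0,0.03]],
  ],
)

```text
t: 2.4
tool_pos: [509.7, -234.6, 222.5]
ee_rot: [3.135, 0.204, -0.001]
contact_force: [-0.4, 1.0, 0.1]
opening: 87.6
grasp_force: 0.0
```

```bash
cat > look.py <<'E'
from h import *
import sys
def look(name,qs):
    c=cam("wrist"); s=manip.observe(); im,d=viewer.snapshot("wrist"); cv2.imwrite(f"pics/{name}.png",im[:,:,::-1]); np.savez(name+".npz",d=d,K=c[0],R=c[1],t=c[2],im=im)
    print(round(s["t"],2),s["tool_pos"].round(1),(cv2.Rodrigues(s["ee_rot"])[0][:2,0]).round(4),s["contact_force"].round(1),round(s["opening"],1))
    for q in qs: print(q,[(round(r["score"],2),c2w(c,r["point"]).round(1).tolist()) for r in nets.pinpoint("wrist",q)[:3]])
    return c,im,d,world(c,d)
E
python3 - <<'E'
from look import *
look("w1",["bed","stop_face","holder"])
E
```

```text
2.4 [ 509.7 -234.6  222.5] [0.9916 0.1294] [-0.4  1.   0.1] 87.6
bed [(0.78, [537.7, -235.5, 17.8])]
stop_face [(0.97, [571.6, -229.1, 42.0]), (0.32, [430.2, 1.9, -0.5])]
holder [(0.64, [540.5, -231.9, 3.2])]
```

View pics/w1.png

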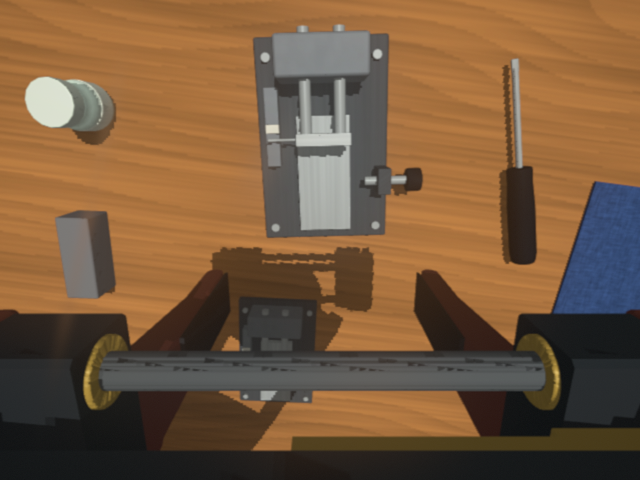

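The wrist view shows the holder base with corners near (254,38), (388,34), (385,234) and (267,236). The plate is at (322,140), and the pointer is at (280,141), next to the strip at (272,128). I'll fit the geometry from the depth.

```bash
python3 - <<'E'
from h import *
f=np.load("w1.npz"); c=(f["K"],f["R"],f["t"]); W=world(c,f["d"]); d=f["d"]
g=f["im"].astype(int)
def sel(u0,u1,v0,v1,z0,z1):
    m=np.zeros(d.shape,bool); m[v0:v1,u0:u1]=1; m&=(d>0)&(W[...,2]>z0)&(W[...,2]<z1); return m
def rep(nm,m):
    p=W[m][:,:2]; r=cv2.minAreaRect(p.astype(np.float32)); print(nm,m.sum(),"z",np.median(W[m][:,2]).round(2),np.round(r[0],1),np.round(r[1],1),round(r[2],2))
m=sel(240,400,25,245,9,15); m|=sel(240,362,25,245,9,70)
rep("base",sel(240,400,25,245,9,15)); rep("bed",sel(290,358,150,235,17,23)); rep("plate",sel(285,360,125,155,58,66)); rep("housing",sel(265,380,25,90,53,58))
rep("bedall",sel(290,358,100,235,17,23))
# manual corners of base on z=12
C=[onplane(c,u,v,12)[:2].round(1) for u,v in((254,38),(388,34),(385,234),(267,236))]; print(C)
for a,b in((0,3),(1,2)): e=C[a]-C[b]; print(np.degrees(np.arctan2(e[1],e[0])))
E
```

```text
base 12408 z 12.95 [ 571.8 -227.8] [190.2 124.4] 8.94
bed 4017 z 20.98 [ 526.6 -234.7] [78.8 50. ] 8.65
plate 671 z 63.99 [ 575.8 -227.1] [10.  45.6] 8.99
housing 4100 z 56.74 [ 641.9 -216.5] [34.3 79.7] 8.94
bedall 4762 z 20.98 [ 542.2 -232.4] [110.2  50. ] 8.92
[array([ 655. , -153.9]), array([ 674. , -274.1]), array([ 488.2, -304.2]), array([ 470.2, -182.4])]
8.767129246071496
9.202093362883543
```

Request:
apply_moves(
  commands=[
    [[0,0.05,-0.35,0,0],[0,0.1,-0.7,0,0],[0,0.14,-1,0,0]],
  ],
)

```text
t: 2.98
tool_pos: [511.0, -82.7, 222.8]
ee_rot: [-3.135, -0.199, -0.0]
contact_force: [0.1, -0.4, 0.3]
opening: 87.5
grasp_force: 0.0
```

Request:
apply_moves(
  commands=[
    [[0,0.05,-0.35,0,0],[0,0.1,-0.7,0,0],[0,0.14,-1,0,0]],
  ],
)

```text
t: 3.35
tool_pos: [513.0, 69.0, 222.9]
ee_rot: [-3.135, -0.2, -0.001]
contact_force: [0.4, -0.8, 0.8]
opening: 88.0
grasp_force: 0.0
```

Request:
apply_moves(
  commands=[
    [[0,0.05,-0.35,0,0],[0,0.1,-0.7,0,0],[0,0.12,-1,0,0.05],[0,0.12,-1,0,0.1],[0,0.12,-1,0,0.15],[0,0.12,-1,0,0.152],[0,0.12,-1,0,0.152]],
  ],
)

```text
t: 4.22
tool_pos: [512.0, 218.7, 222.7]
ee_rot: [-3.094, 0.543, -0.0]
contact_force: [0.2, 0.5, 1.6]
opening: 88.0
grasp_force: 0.0
```

```bash
python3 - <<'E'
from look import *
c,im,d,W=look("w2",["tall_block","short_block","mould"])
from scipy.ndimage import label
for nm,z0,z1 in(("grip",50,60),("short",32,38),("mould",22,28)):
    m=(d>0)&(W[...,2]>z0)&(W[...,2]<z1)&(W[...,0]>440)&(W[...,1]>100)&(W[...,1]<320)
    l,n=label(m); k=np.bincount(l.ravel())[1:]
    for i in np.argsort(-k)[:2]:
        p=W[l==i+1]; r=cv2.minAreaRect(p[:,:2].astype(np.float32)); print(nm,len(p),np.median(p[:,2]).round(1),np.round(r[0],1),np.round(r[1],1),round(r[2],2))
E
```

```text
4.22 [512.  218.7 222.7] [ 0.9403 -0.3404] [0.2 0.5 1.6] 88.0
tall_block [(0.6, [550.1, 246.7, 6.2]), (0.52, [524.4, 173.7, 5.7])]
short_block [(0.88, [522.3, 173.2, 3.9]), (0.7, [375.7, 190.7, -2.1])]
mould [(0.61, [538.5, 207.4, 3.6])]
grip 1574 54.9 [552.5 248. ] [22.2 55.5] 69.64
short 1376 35.0 [524.5 173. ] [22.3 54.9] 69.65
short 31 34.8 [557.4 234.5] [ 0.2 27.4] 69.61
mould 14814 25.0 [538.4 210.7] [170.5 100.3] 69.62
mould 12 23.9 [579.9 241.5] [10.2  0.1] 70.01
```

View pics/w2.png

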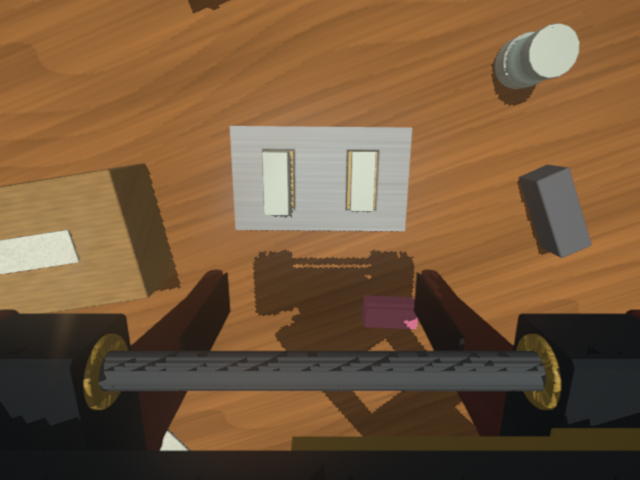

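The tall grip centres at pixel (278,183) and the short one at (363,181). The grip measures 22 x 56, with its middle at (552.5, 248.0), top at 55 and yaw -20.4°. Top and wrist views agree, so I descend.

Request:
apply_moves(
  commands=[
    [[0,0.1,-0.15,0.15,0.003],[0,0.187,-0.275,0.4,0.003],[0,0.187,-0.275,0.7,0.003],[0,0.187,-0.275,0.9,0.003],[0,0.187,-0.275,0.9,0.003],[0,0.187,-0.275,0.9,0.003]],
  ],
)

```text
t: 5.18
tool_pos: [553.0, 248.8, 88.8]
ee_rot: [-3.091, 0.559, -0.002]
contact_force: [-0.3, -0.4, 0.2]
opening: 88.0
grasp_force: 0.0
```

Request:
apply_moves(
  commands=[
    [[0,0,0,0.15,0],[0,0,0,0.3,0],[0,0,0,0.37,0],[0,0,0,0.385,0],[0,0,0,0.385,0]],
  ],
)

```text
t: 5.8
tool_pos: [552.9, 248.8, 30.9]
ee_rot: [-3.091, 0.56, -0.002]
contact_force: [-1.0, -0.4, -0.1]
opening: 88.1
grasp_force: 0.0
```

Request:
apply_moves(
  commands=[
    [[0.5,0,0,0,0],[0.7,0,0,0,0],[1,0,0,0,0],[1,0,0,0,0],[1,0,0,0,0],[1,0,0,0,0],[1,0,0,0,0],[1,0,0,0,0]],
  ],
)

```text
t: 6.8
tool_pos: [552.2, 248.5, 29.9]
ee_rot: [3.091, -0.56, -0.0]
contact_force: [-0.3, -0.9, 0.4]
opening: 21.9
grasp_force: 30.0
```

Request:
apply_moves(
  commands=[
    [[1,0,0,-0.03,0],[1,0,0,-0.08,0],[1,0,0,-0.15,0],[1,0,0,-0.3,0],[1,0,0,-0.5,0],[1,0,0,-0.7,0],[1,0,0,-0.8,0],[1,0,0,-0.8,0]],
  ],
)

```text
t: 7.8
tool_pos: [552.8, 248.8, 151.1]
ee_rot: [-3.09, 0.56, -0.003]
contact_force: [0.3, -0.3, -1.4]
opening: 21.7
grasp_force: 30.0
```

Request:
apply_moves(
  commands=[
    [[1,0.1,0.25,0,0],[1,0.2,0.6,0,0],[1,0.31,1,0,0]],
  ],
)

```text
t: 8.18
tool_pos: [542.2, 90.6, 148.6]
ee_rot: [3.091, -0.557, -0.003]
contact_force: [1.5, 0.0, -0.4]
opening: 21.9
grasp_force: 30.0
```

Request:
apply_moves(
  commands=[
    [[1,0.1,0.35,0,0],[1,0.2,0.7,0,0],[1,0.31,1,0,0]],
  ],
)

```text
t: 8.55
tool_pos: [532.7, -66.8, 148.6]
ee_rot: [3.091, -0.561, -0.004]
contact_force: [0.3, 1.0, 0.1]
opening: 22.2
grasp_force: 30.0
```

Request:
apply_moves(
  commands=[
    [[1,0.1,0.35,0,0],[1,0.2,0.65,0,-0.04],[1,0.31,0.9,0,-0.09],[1,0.31,1,0,-0.13],[1,0.31,1,0,-0.163],[1,0.31,1,0,-0.163],[1,0.31,1,0,-0.163]],
  ],
)

```text
t: 9.43
tool_pos: [524.7, -221.4, 149.2]
ee_rot: [-3.132, -0.238, 0.002]
contact_force: [0.4, -0.7, -0.2]
opening: 21.7
grasp_force: 30.0
```

```bash
python3 - <<'E'
from look import *
c,im,d,W=look("w3",["stop_face","tall_block"])
s=manip.observe(); R=cv2.Rodrigues(s["ee_rot"])[0]; print(np.degrees(np.arctan2(R[1,0],R[0,0])))
print("to go mm", R.T@(np.array([522.5,-235.5,60])-s["tool_pos"]))
im,d=viewer.snapshot("scene"); cv2.imwrite("pics/s1.png",cv2.resize(im[:,:,::-1][200:440,30:350],None,fx=2.4,fy=2.4))
c=cam("scene"); print(proj(c,s["tool_pos"]))
E
```

```text
9.43 [ 524.7 -221.4  149.2] [0.9885 0.1514] [ 0.4 -0.7 -0.2] 21.7
stop_face [(0.8, [331.6, -209.9, 27.1]), (0.75, [570.8, -227.2, 45.4])]
tall_block [(0.63, [525.7, -220.3, 126.6])]
8.779657328828595
to go mm [-4.61552153 13.53714615 89.71884165]
[232.68144066 209.42717624]
```

View pics/w3.png

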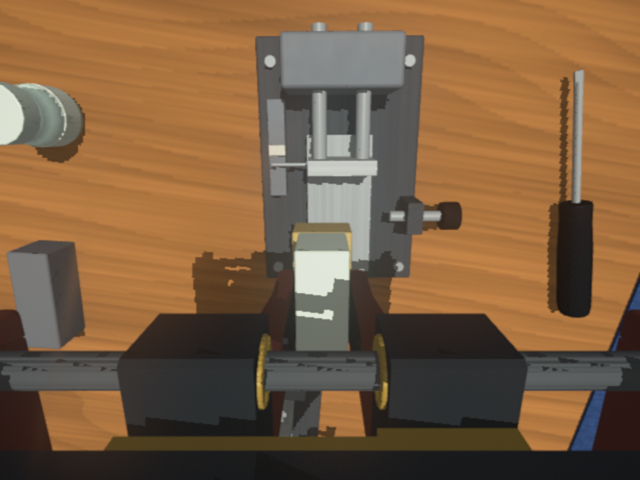

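The block sits straight in the fingers at (323,300). The plate is at (342,167), the pointer at (290,164) and the strip at (277,150). I descend over the bed, short of the plate.

Request:
apply_moves(
  commands=[
    [[1,-0.03,0.09,0.05,-0.001],[1,-0.03,0.09,0.2,-0.001],[1,-0.03,0.09,0.4,-0.001],[1,-0.03,0.09,0.55,-0.001],[1,-0.03,0.09,0.62,-0.001],[1,-0.03,0.09,0.66,-0.001],[1,-0.03,0.09,0.68,-0.001],[1,-0.03,0.09,0.68,-0.001]],
  ],
)

```text
t: 10.62
tool_pos: [523.0, -236.0, 48.3]
ee_rot: [3.132, 0.246, 0.001]
contact_force: [0.2, -0.3, -0.7]
opening: 21.7
grasp_force: 30.0
```

```bash
cat > st.py <<'E'
from h import *
def st():
    S=[]
    for i in range(3): s=manip.observe(); S.append(np.r_[s["tool_pos"],s["contact_force"]]); viewer.snapshot("top")
    m=np.mean(S,0); R=cv2.Rodrigues(s["ee_rot"])[0]
    a=np.radians(8.92); H=np.array([[np.cos(a),np.sin(a),0],[-np.sin(a),np.cos(a),0],[0,0,1]])
    print("t",s["t"],"tcp",m[:3].round(1),"holder xyz",(H@(m[:3]-[537.3,-233.2,0])).round(2),"yaw",np.degrees(np.arctan2(R[1,0],R[0,0])).round(2),"F holder",(H@m[3:]).round(2),"grip",s["grasp_force"],s["opening"].round(1))
E
python3 -c "
from st import *
st()"
```

```text
Traceback (most recent call last):
  File "st.py", line 7, in st
    print("t",s["t"],"tcp",m[:3].round(1),"holder xyz",(H@(m[:3]-[537.3,-233.2,0])).round(2),"yaw",np.degrees(np.arctan2(R[1,0],R[0,0])).round(2),"F holder",(H@m[3:]).round(2),"grip",s["grasp_force"],s["opening"].round(1))
                                                                                                                                                                                                        ^^^^^^^^^^^^^^^^^^
AttributeError: 'float' object has no attribute 'round'
```

```bash
sed -i 's/,s\["opening"\].round(1)//' st.py; python3 -c "
from st import *
st()"
```

```text
t 10.875 tcp [ 523.  -235.9   48.4] holder xyz [-14.57  -0.47  48.43] yaw 8.99 F holder [-0.16 -0.07 -0.98] grip 29.9954491853714
```

Request:
apply_moves(
  commands=[
    [[1,0.03,0,0.005,0],[1,0.07,0,0.007,0],[1,0.1,0,0.007,0],[1,0.13,0,0.007,0],[1,0.15,0,0.007,0],[1,0.16,0,0.007,0],[1,0.16,0,0.007,0],[1,0.16,0,0.007,0]],
  ],
)

```text
t: 11.92
tool_pos: [545.8, -232.0, 46.7]
ee_rot: [-3.132, -0.246, 0.001]
contact_force: [-5.0, -1.2, 0.1]
opening: 21.6
grasp_force: 30.0
```

```bash
python3 -c "
from st import *
st()"
```

```text
t 12.025 tcp [ 545.8 -232.    46.7] holder xyz [ 8.58 -0.16 46.72] yaw 8.98 F holder [-4.96 -0.5   0.26] grip 29.99615103006363
```

Request:
apply_moves(
  commands=[
    [[1,0.01,0,0,0],[1,0.02,0,0,0],[1,0.03,0,0,0],[1,0.038,0,0,0],[1,0.042,0,0,0],[1,0.042,0,0,0],[1,0.042,0,0,0],[1,0.042,0,0,0]],
  ],
)

```text
t: 13.08
tool_pos: [551.4, -231.1, 46.7]
ee_rot: [-3.131, -0.246, 0.004]
contact_force: [-7.9, -3.6, 2.4]
opening: 21.9
grasp_force: 30.0
```

```bash
python3 - <<'E'
from st import *
from look import look
st()
c,im,d,W=look("w4",["tall_block","stop_face"])
m=(d>0)&(W[...,2]>60)&(W[...,2]<67)&(W[...,0]>560)&(W[...,0]<610)&(abs(W[...,1]+227)<40)
p=W[m]; print(len(p),np.median(p[:,2]),cv2.minAreaRect(p[:,:2].astype(np.float32)))
m=(d>0)&(W[...,2]>68)&(W[...,2]<76)&(W[...,0]>510)&(W[...,0]<600)&(abs(W[...,1]+231)<14)
p=W[m]; print(len(p),np.median(p[:,2]),cv2.minAreaRect(p[:,:2].astype(np.float32)))
cv2.imwrite("pics/w4c.png",cv2.resize(im[60:400,200:480,::-1],None,fx=1.75,fy=1.75,interpolation=cv2.INTER_CUBIC))
E
```

```text
t 13.175 tcp [ 551.4 -231.1   46.7] holder xyz [14.23 -0.13 46.74] yaw 8.99 F holder [-8.33 -2.12  2.4 ] grip 29.99834418296814
13.22 [ 551.4 -231.1   46.7] [0.9877 0.1563] [-8.1 -3.4  3.2] 21.6
tall_block [(0.62, [551.0, -230.9, 21.8])]
stop_face [(0.98, [578.7, -226.5, 43.1])]
3191 63.884380408831156 ((574.91845703125, -226.87655639648438), (29.14623260498047, 46.173038482666016), 8.63831901550293)
5690 71.80245580642708 ((557.6471557617188, -231.46197509765625), (45.2816276550293, 28.703203201293945), 7.463708877563477)
```

View pics/w4c.png

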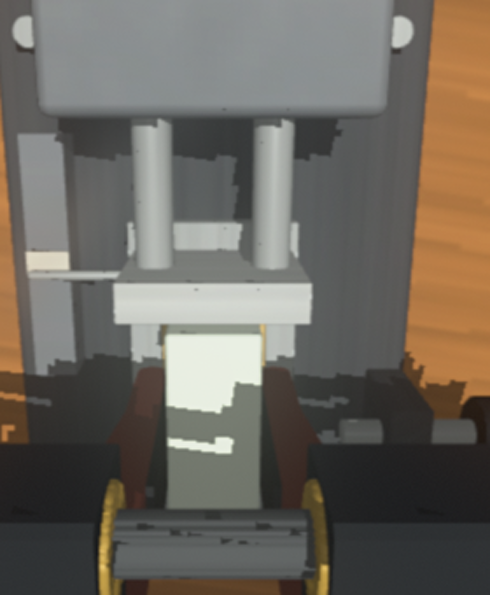

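The pointer at (75,273) in the crop stands at the near edge of the light strip at (47,260), which fits about 8 N. I push 2 mm more.

Request:
apply_moves(
  commands=[
    [[1,0.005,0,0,0],[1,0.01,0,0,0],[1,0.013,0,0,0],[1,0.013,0,0,0],[1,0.013,0,0,0],[1,0.013,0,0,0]],
  ],
)

```text
t: 14.12
tool_pos: [553.0, -230.9, 46.7]
ee_rot: [-3.131, -0.246, 0.005]
contact_force: [-9.2, -3.5, 3.1]
opening: 21.8
grasp_force: 30.0
```

```bash
python3 - <<'E'
from st import *
from look import look
st()
c,im,d,W=look("w5",["tall_block","stop_face"])
m=(d>0)&(W[...,2]>60)&(W[...,2]<67)&(W[...,0]>572)&(W[...,0]<610)&(abs(W[...,1]+227)<24)
p=W[m]; a=np.radians(8.92); x=(p[:,0]-537.3)*np.cos(a)+(p[:,1]+233.2)*np.sin(a)
print("plate top x",np.percentile(x,[1,5,50,95,99]).round(1))
m=(d>0)&(W[...,2]>67)&(W[...,2]<76)&(W[...,0]>555)&(W[...,0]<580)&(abs(W[...,1]+229)<9)
p=W[m]; q=np.linalg.lstsq(np.c_[p[:,:2]-p[:,:2].mean(0),np.ones(len(p))],p[:,2],rcond=None)[0]; print("top plane slope",len(p),q.round(3))
cv2.imwrite("pics/w5c.png",cv2.resize(im[60:400,200:480,::-1],None,fx=1.75,fy=1.75,interpolation=cv2.INTER_CUBIC))
E
```

```text
t 14.225 tcp [ 553.  -230.9   46.7] holder xyz [15.83 -0.11 46.74] yaw 8.99 F holder [-9.45 -1.89  3.5 ] grip 29.999044239521027
14.28 [ 553.  -230.8   46.7] [0.9877 0.1563] [-8.9 -3.3  3. ] 21.7
tall_block [(0.67, [553.9, -228.9, 21.3])]
stop_face [(0.91, [578.6, -228.4, 43.0])]
plate top x [43.8 44.2 49.2 53.9 54.1]
top plane slope 2617 [-5.0000e-03 -8.0000e-03  7.1838e+01]
```

View pics/w5c.png

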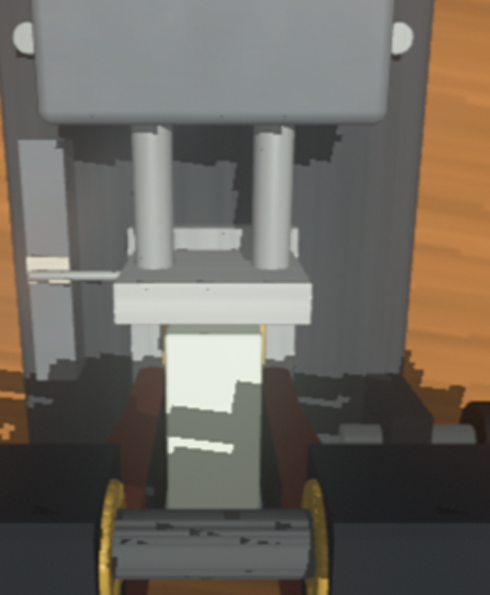

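The pointer at (75,274) stands beside the middle of the light strip. The plate has moved in about 10 mm at about 9.5 N, and the block top is level, so I'm handing the job in.

```bash
python3 -c "
from h import *
print(manip.close_job())"
```

```text
the job is handed in; nothing more can be done
None
```

I handed the job in with the tall block gripped and level about 3 mm above the bed's middle line, pushing the stop plate in about 10 mm at roughly 9.5 N; no verdict came back.

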